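# Snap the specimen rack's lid shut and set its transport lock

### The arm

A 7-joint arm with a two-finger parallel gripper is mounted at the origin on the work surface. World frame = base frame: x ahead of the robot, y to its left, z up, the work surface at z = 0. Lengths are in m, angles in rad, forces in N, time in s.
With the tool pointing down it reaches from about 0.4 to 0.85 m from the base axis. Payload 4.5 kg.
Tool frame: the origin (TCP) lies midway between the tips of the shut fingers; the grasp point (between the pads) lies 19 mm behind it; z points along the fingers, y is the line along which they close (so a half turn about z gives the same grasp; the last joint's range is limited). The gripper opens to 88 mm and grips with 3 to 60 N. Pads are 18 mm wide; open, the fingers measure 123 mm over their backs; the gripper's body (75 mm by 187 mm) begins 45 mm behind the grasp point.
Start: joints at [1.275, 0.689, -0.195, 1.565, 0.157, 0.902, -0.215], TCP at [0.202, -0.591, 0.239] pointing down, gripper open.
Joint ranges: [-3.01, 3.01], [-0.46, 2.08], [-1.47, 1.51], [0.13, 2.56], [-1, 4.14], [0.04, 2.09], [-2.66, 2.66]. Speed limits (rad/s): [2.57, 2.57, 3.14, 3.14, 3.14, 3.14, 3.14].

### API

Orientations are given as a unit quaternion [x, y, z, w].
In Python, from plant import r, eyes, finish_job gives the robot as it stands. The module is installed in compiled form; this text tells all that it offers.
- The arm moves only by the tool move_arm, never from a script. Its argument "motion" is a list of rows, each a list of 7 numbers: the shift along the tool's x, y, z in mm, then the turn, a rotation vector about the tool's x, y, z in degrees, then the closure, from 0 (fully open) to 1 (shut). A call has 1 to 5 rows; each row is the pose to reach, as a shift and turn from the pose commanded when the call began, along the tool's axes at that moment; what a row does not reach only later rows make up. A row lasts 1/8 s, in which the tool goes at most 62.5 mm and 10.7 degrees, less where a joint would pass 70% of its speed; a pose out of reach is approached as far as the arm can. A call with a gripper value outside its range is refused whole. The fingers move at their own pace and stop on an object; "newtons" is the grip in N (left out, the last holds). Time passes only in rows, so rows that repeat a pose let the fingers close. It gives the time, the measured TCP pose, the force, the opening and the grip force at its end, in the units of the state.
- r.get_state(): the state, without advancing time (a new reading comes with each control period).
- eyes.snapshot(name): name is "scene" or "top" or "wrist"; returns a dict with "frame" (420x560x3 uint8, red, green, blue), "z_map" (420x560 float32, m along the optical axis (not along the pixel's ray), 0 where there is no reading), "intrinsics" (3x3 intrinsics, pixels), "dist" ([k1, k2, p1, p2, k3] as OpenCV has them; the pictures are not rectified), "world_to_cam" (4x4, takes a point from world to camera coordinates). Camera axes: x right, y down, z forward; pixel columns grow to the right and rows downward; lengths in m; the calibration is good to about 2 mm. A picture is of the moment at which its call begins.
- finish_job(): hands the job in; it is judged then, once.
The state is a dict: "clock": time; "q": joint angles; "qd": joint speeds; "joint_torque": joint torques, N m; "tool_pos": TCP position; "eef_rot": TCP orientation; "contact_force": force on the tool from outside, world axes, zero at the start; "moment": the same for the moment, N m; "opening": opening from 0.0 (shut) to 1.0 (fully open); "finger_force": force on a finger pad.
Only numpy, scipy, OpenCV 4.12 (cv2) and the standard library are available. Lean on these libraries where they do the work, as an engineer would, in place of code of your own. Each camera call takes 0.05 s, during which the arm holds its last target. There are 200 camera calls.

### The job

Get the specimen rack ready for transport: swing its clear lid down and press the yellow tab until the lid snaps fully home in its catch, then stop pressing and let go of it. After that, slide the red lock knob all the way to its end stop over the shut lid. Do not force the lid, and leave the other things on the bench where they are.

Things in the scene. Friction and masses are not known exactly. Their poses are not given: they have to be found in the camera images.
- rack: White specimen rack, fixed to the bench. Base 200 x 230 mm, origin at the centre of its underside, z up, x level from its low front edge (which faces the robot's right and a little towards the robot) to its high back. Its face slopes up along x at 30 deg from level and crosses the origin's vertical 110 mm up.
- lamp (a point): Middle of the rack's fixed grey lamp bar: 30 mm thick, 280 mm long, level along the rack's y, 5 mm in front of the origin and 265 mm up, on posts at y = +-128 mm. It hangs above the lid's front part, so a tool pointing straight down does not fit over the tab: come from the front, tilted so that it points square to the sloping face (30 deg).
- lid_hinge (a point): Middle of the lid's hinge line, near the top of the sloping face, 6 mm out from the face: at x +49 mm, z +145 mm in the rack's frame. The line runs along the rack's y; the point's axes are the rack's.
- lid (a joint): Angle (rad) of the clear, blue-framed lid, 105 mm from hinge to front edge, 180 mm wide. 0 = shut, parallel to the face, on a firm stop; positive = open. A stiff hinge: it stays where left. From about 0.11 to 0.05 its edge rides over a sprung catch (two orange noses): pressed at the tab this takes a peak of about 11 N, then it snaps to 0 by itself. Over 45 N on the lid damages it.
- lid_tab (a point): Centre of the flat yellow press tab on the lid (26 mm along the slope x 50 mm wide), 85 mm from the hinge line, 4 mm above the hinge axis in the lid's frame, flush with the lid's top. Moves with the lid. Axes: y along the hinge line (the rack's y), z square out of the lid, x from the tab towards the hinge.
- lock (a joint): Position (m) of the red transport-lock knob on the low front strip of the face: 0 = open end, 0.050 = locked end stop; it slides along the rack's +y against about 2.5 N of friction and stays where it is left. Starts 0 to 0.012. Its steel bolt slides over the lid's blue lip once the lid is shut.
- lock_knob (a point): Centre of the red lock knob (16 mm along the slope, 14 mm along y, its top 28 mm out from the face), 15 mm out from the face and 82 mm down-slope of the middle of the face. The bolt is on its up-slope, +y side; 60 mm of clear face on its -y side, 23 mm down-slope. The point's x points up the slope, y along the slide, z square out of the face.
- jar_mid (a point): Bystander: glass jar with yellow lid, 64 mm across, 85 mm tall, upright beside the rack; centre.
- blade_box_mid (a point): Bystander: white and green carton, 95 x 45 x 32 mm, behind the rack; centre.
- vial_mid (a point): Bystander: small vial with red cap, 28 mm across, 52 mm tall, upright in front of the rack; centre.
- cap_mid (a point): Bystander: loose red cap, 42 mm across, 12 mm tall, in front of the rack; centre.
- cup_mid (a point): Bystander: white cup, 72 mm across, 70 mm tall; centre.
- amber_mid (a point): Bystander: amber bottle, 60 mm across, 130 mm tall; centre.
- spatula_mid (a point): Bystander: spatula lying on the bench, about 200 mm long; a point on it.

How it is judged:
On the way, in this order (a step that is already met when the one before it is completed fails the run):
1. the lid is snapped shut and the fingers no longer press on it (value of joint lid below 0.03 rad and contact force between the fingers and lid below 0.5 N), for 0.2 s.
2. the lock knob is at its locked end stop, the lid still shut (value of joint lid below 0.03 rad and value of joint lock above 0.046 m), for 0.2 s.
At the end, for the whole second after the job is handed in: The lid is snapped shut (within 0.03 rad of fully home), the lock knob is within 4 mm of its locked end stop (lock above 0.046 m), and both are at rest (all of step 2 and velocity of joint lid below 0.02 rad/s and velocity of joint lock below 0.005 m/s); the robot touches nothing.
It fails at once if the lid is forced: more than 45 N between fingers and lid (contact force between the fingers and lid above 45 N).
It fails at once if a bystander is moved by more than 25 mm (distance of any of jar_mid, blade_box_mid, vial_mid, cap_mid, cup_mid, amber_mid, spatula_mid from where it was at the start of the episode above 0.025 m).
It also fails if it takes over 51 s, if anything falls off the work surface, if the arm or the gripper's body presses on something with over 40 N, if the wrist force passes 120 N, or if a joint passes its speed limit or range.

## Working session

There is one attempt and no reset: what is moved stays moved. The work goes in short steps, Python scripts to look and compute and a tool call to move; the robot and the scene stay as the last step left them, time stands still between calls to the robot, and variables do not carry over. Pictures are saved under pics/ and viewed, at most 10 in all, crops included, and the job is handed in when it is done.

Besides the shell and the picture viewer there is one more tool, called after "Call:" by a JSON object that holds its "fn" and its "kwargs". move_arm: Moves the arm, as the interface text tells. Its arguments: {"type":"object","properties":{"motion":{"type":"array","items":{"type":"array","items":{"type":"number"}}},"newtons":{"type":"number"}},"required":["motion"]}

```bash
mkdir -p pics
python3 - <<'E'
from plant import r,eyes
import cv2,numpy as np
for n in ("scene","top"):
    s=eyes.snapshot(n); cv2.imwrite(f"pics/{n}0.png",s["frame"][:,:,::-1]); np.savez(f"{n}0.npz",**s)
    T=np.linalg.inv(s["world_to_cam"]);print(n,T[:3,3],T[:3,2],s["intrinsics"][0,0],s["dist"],(s["z_map"]>0).mean())
s=r.get_state();print(s["tool_pos"],s["eef_rot"],s["contact_force"],s["opening"],s["clock"])
E
```

```text
scene [ 1.75402397 -0.17849185  1.70543057] [-0.61144628  0.11057168 -0.7835224 ] 540.1472993909603 [-0.14553367  0.          0.          0.          0.        ] 0.994421768707483
top [0.47337077 0.03559447 1.51929829] [ 0.07472725  0.00133336 -0.99720312] 379.85504838679077 [-0.02258501  0.          0.          0.          0.        ] 0.9960459183673469
[ 0.20219235 -0.59079734  0.23800241] [ 9.86427957e-01  1.64192628e-01 -1.94207281e-04 -7.92709799e-04] [-0.89012959  1.1577675  -0.68325086] 1.0005046237152495 0.1
```

View pics/scene0.png

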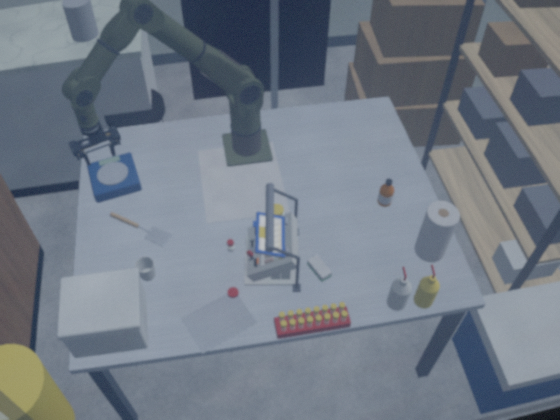

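View pics/top0.png

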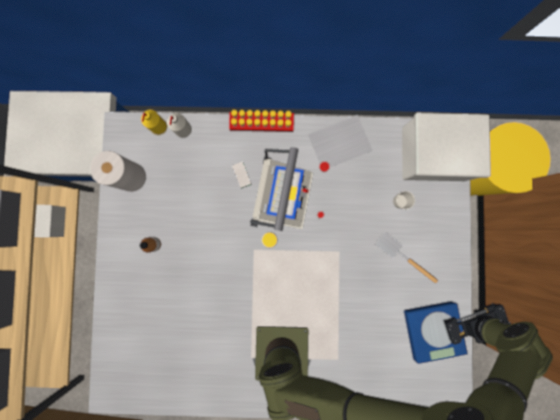

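The scene picture shows the rack at about (272,245), with the jar behind its lamp. In the top picture the rack is at about (283,190), its front to the right (-y). The red knob is near (305,190), the vial at (320,214), the loose cap at (324,167) and the jar at (269,240). I'll measure the rack with depth.

```bash
cat > h.py <<'E'
import numpy as np,cv2
def cloud(s):
    z=s["z_map"];h,w=z.shape;v,u=np.mgrid[:h,:w]
    p=cv2.undistortPoints(np.stack([u,v],-1).reshape(-1,1,2).astype(np.float64),s["intrinsics"],s["dist"]).reshape(h,w,2)
    c=np.dstack([p*z[...,None],z]);T=np.linalg.inv(s["world_to_cam"])
    return c@T[:3,:3].T+T[:3,3]
def masks(s):
    H=cv2.cvtColor(s["frame"],cv2.COLOR_RGB2HSV).astype(int);h,S,v=H[...,0],H[...,1],H[...,2]
    return dict(red=((h<6)|(h>172))&(S>130)&(v>70),yellow=(h>20)&(h<33)&(S>120)&(v>90),blue=(h>105)&(h<125)&(S>110)&(v>60),orange=(h>=8)&(h<18)&(S>150))
E
python3 - <<'E'
from h import *
for n in ("top","scene"):
    s=dict(np.load(n+"0.npz"));P=cloud(s);M=masks(s)
    roi=(abs(P[...,0]-.56)<.2)&(abs(P[...,1]-0.03)<.25)&(s["z_map"]>0)
    print(n)
    for k,m in M.items():
        N,L,st,ce=cv2.connectedComponentsWithStats((m&roi).astype(np.uint8))
        for i in range(1,N):
            if st[i,4]>=4: q=P[L==i];print(k,st[i],ce[i].round(1),np.median(q,0).round(3),q.min(0).round(3),q.max(0).round(3))
    b=roi&(P[...,2]>.235)&(P[...,2]<.30)
    q=P[b];print("bar",b.sum(),q.mean(0),np.percentile(q[:,2],[5,25,50,75,95]))
    (c,sz,a)=cv2.minAreaRect((q[:,:2]*1000).astype(np.float32));print(c,sz,a)
s=dict(np.load("top0.npz"));f=s["frame"][130:260,220:350,::-1];a=cv2.resize(f,None,fx=4.5,fy=4.5,interpolation=cv2.INTER_CUBIC)
cv2.imwrite("pics/topc.png",a)
E
```

```text
top
red [320 162   9   9  66] [324.1 166.2] [ 0.738 -0.155  0.013] [ 0.722 -0.171  0.004] [ 0.755 -0.138  0.022]
red [303 188   5   4  15] [304.8 189.9] [ 0.632 -0.073  0.092] [ 0.627 -0.081  0.08 ] [ 0.64  -0.067  0.103]
red [318 212   5   5  21] [320.1 214.2] [ 0.544 -0.136  0.052] [ 0.536 -0.145  0.048] [ 0.552 -0.128  0.056]
yellow [289 187   8  13  82] [292.3 192.9] [ 0.61  -0.022  0.175] [ 0.588 -0.035  0.166] [ 0.632 -0.007  0.279]
yellow [263 233  14  14 156] [269.3 239.4] [0.444 0.058 0.086] [0.418 0.032 0.078] [0.467 0.081 0.092]
blue [267 166  19  50 158] [273.2 189.8] [0.622 0.047 0.153] [0.532 0.005 0.132] [0.71  0.067 0.166]
blue [285 169  19  50 187] [296.8 195.2] [ 0.586 -0.042  0.179] [ 0.522 -0.059  0.167] [0.698 0.004 0.277]
bar 842 [0.61707942 0.00531516 0.27463328] [0.25022809 0.27345291 0.27735592 0.28003095 0.2831081 ]
(619.406005859375, 20.095184326171875) (70.63262939453125, 279.35699462890625) 81.13963317871094
scene<stdin>:11: RuntimeWarning: Mean of empty slice.
  ret = um.true_divide(
Traceback (most recent call last):
IndexError: index -1 is out of bounds for axis 0 with size 0
```

Run:
```python
from h import *
s=dict(np.load("scene0.npz"));P=cloud(s)
for u,v in ((272,245),(230,242),(233,293),(147,268),(386,195),(280,210),(245,160)):print((u,v),s["z_map"][v,u],P[v,u].round(3))
print(s["world_to_cam"].round(3),s["intrinsics"])
print(s["z_map"].dtype)
s=dict(np.load("top0.npz"));P=cloud(s)
g=(abs(P[...,0]-.62)<.2)&(abs(P[...,1]-0.02)<.2)&(P[...,2]>.27)&(P[...,2]<.29)
q=P[g];
Q=q[np.abs(q[:,0]-.62)<.11]; k=np.polyfit(Q[:,0],Q[:,1],1);print(len(Q),k,np.degrees(np.arctan(k[0])),Q[:,2].mean(),np.std(Q[:,1]-np.polyval(k,Q[:,0])))
print(cv2.minAreaRect((q[:,:2]*1000).astype(np.float32)))
f=s["frame"][130:260,220:350,::-1];cv2.imwrite("pics/topc.png",cv2.resize(f,None,fx=4.5,fy=4.5,interpolation=cv2.INTER_CUBIC))
```

```text
(272, 245) 0.958373 [ 1.204 -0.086  0.925]
(230, 242) 0.9299257 [ 1.203 -0.159  0.951]
(233, 293) 1.0640421 [ 1.203 -0.164  0.779]
(147, 268) 0.9483888 [ 1.203 -0.31   0.907]
(386, 195) 0.90248555 [1.204 0.109 1.023]
(280, 210) 0.8834809 [ 1.205 -0.072  1.021]
(245, 160) 0.7813554 [ 1.203 -0.125  1.145]
[[ 0.174  0.985  0.003 -0.135]
 [ 0.772 -0.134 -0.621 -0.318]
 [-0.611  0.111 -0.784  2.428]
 [ 0.     0.     0.     1.   ]] [[540.14729939   0.         275.8355918 ]
 [  0.         540.14729939 218.11919772]
 [  0.           0.           1.        ]]
float32
574 [-0.17582671  0.11050521] -9.972198653090105 0.27805885990784024 0.008188183021742556
((616.6497802734375, 2.27313232421875), (28.695287704467773, 279.152587890625), 79.83715057373047)
```

View pics/topc.png

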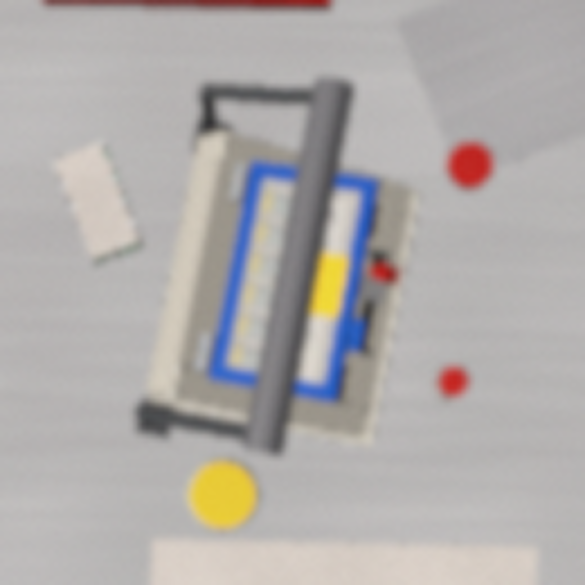

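```bash
cat >> h.py <<'E'
from scipy.spatial.transform import Rotation as R
A=np.radians(79.9);XR=np.array([np.cos(A),np.sin(A),0]);YR=np.array([-np.sin(A),np.cos(A),0]);Z=np.array([0,0,1.])
O=np.array([.6166,.0023,0])+.005*XR
c,sn=np.cos(np.pi/6),.5
SX=c*XR+sn*Z;SN=-sn*XR+c*Z;MID=O+.110*Z
Rg=R.from_matrix(np.stack([SX,-YR,-SN],1))
def face(p): d=np.asarray(p)-MID;return np.stack([d@SX,d@YR,d@SN],-1)*1000   # s,y,out mm
def go(st,s,y,out):
    T=R.from_quat(st["eef_rot"]);w=MID+(s*SX+y*YR+out*SN)/1000
    print("at",face(st["tool_pos"]).round(1),"shift",(T.inv().apply(w-st["tool_pos"])*1000).round(1),"rot",np.degrees((T.inv()*Rg).as_rotvec()).round(1))
def info(st):
    F=st["contact_force"];print("t",st["clock"],"F s,y,out",np.round([F@SX,F@YR,F@SN],1),"op",st["opening"])
E
python3 - <<'E'
from h import *
from plant import r
st=r.get_state();info(st);go(st,-60,0,230)
s=dict(np.load("top0.npz"));P=cloud(s);M=masks(s)
for n,(u,v) in dict(vial=(320,214),cap=(324,166),jar=(269,239)).items():print(n,face(P[v,u]).round())
# face plane check: white pts
g=face(P);m=(abs(g[...,1])<113)&(g[...,0]<-50)&(g[...,0]>-100)&(abs(g[...,2])<15)
print(m.sum(),np.median(g[m],0)); 
k=M["red"]&(abs(g[...,1])<100)&(abs(g[...,0]+82)<30);print("knob",np.median(g[k],0),g[k].min(0),g[k].max(0))
k=M["yellow"]&(abs(g[...,1])<60)&(abs(g[...,2])<100);print("tab",np.median(g[k],0),g[k].min(0),g[k].max(0))
E
```

```text
t 0.1 F s,y,out [ 0.5  1.1 -1.1] op 1.0005046237152495
at [-508.9  304.   441.6] shift [ 505.7 -285.3  -40.8] rot [ 15.9  27.  -59.6]
vial [-163.   47.   26.]
cap [-165. -147.  -11.]
jar [  6. 180. -29.]
366 [-82.53385985   7.50345433   1.58700638]
knob [-75.30746889 -27.99663341  25.43975563] [-82.15390668 -35.76462116   9.09652842] [-70.76575576 -22.99690273  34.66413971]
tab [ 4.73655133  1.62962314 72.56204925] [ -3.38053962 -21.01569566  60.52916055] [13.24159484 23.91790271 81.97394424]
```

Call:
{"fn": "move_arm", "kwargs": {"motion": [[50,-28,-30,2.4,4,-9,1],[100,-57,-40,4.8,8,-18,1],[150,-85,-40,7.2,12,-27,1],[200,-114,-40,9.5,16,-36,1],[250,-142,-40,11,19,-42,1]], "newtons": 20}}

```text
clock: 0.72
tool_pos: [0.3934, -0.3752, 0.2783]
eef_rot: [0.844, 0.503, 0.144, -0.119]
contact_force: [0.2, -0.8, -0.5]
opening: 0.456
finger_force: 0.0
```

```bash
cat > g.py <<'E'
import sys
from h import *
from plant import r
st=r.get_state();info(st);go(st,*map(float,sys.argv[1:4]))
E
python3 g.py -60 0 230
```

```text
t 0.725 F s,y,out [-0.9 -0.4 -0. ] op 0.4557698613025245
at [-275.9  153.5  353.7] shift [266.   70.2  98.8] rot [  4.8   8.1 -17.4]
```

Call:
{"fn": "move_arm", "kwargs": {"motion": [[53,14,20,1.5,2.5,-5,1],[106,28,40,3,5,-10,1],[160,42,60,4.8,8.1,-17.4,1],[213,56,79,4.8,8.1,-17.4,1],[266,70,99,4.8,8.1,-17.4,1]]}}

```text
clock: 1.35
tool_pos: [0.589, -0.1574, 0.2781]
eef_rot: [0.742, 0.619, 0.198, -0.166]
contact_force: [-0.1, -0.8, -0.7]
opening: 0.003
finger_force: 0.0
```

```bash
python3 g.py -20 0 150
python3 - <<'E'
from h import *
from plant import eyes
import cv2
s=eyes.snapshot("wrist");cv2.imwrite("pics/w1.png",s["frame"][:,:,::-1]);np.savez("w1.npz",**s)
g=face(cloud(s));M=masks(s);print((s["z_map"]>0).mean())
for k,m in M.items():
    N,L,st,ce=cv2.connectedComponentsWithStats((m&(s["z_map"]>0)).astype(np.uint8))
    for i in range(1,N):
        if st[i,4]>=40: q=g[L==i];print(k,st[i],np.median(q,0).round(1),q.min(0).round(),q.max(0).round())
m=(abs(g[...,1])<113)&(g[...,0]<-50)&(g[...,0]>-100)&(abs(g[...,2])<12)&(s["frame"].min(-1)>130)
print(m.sum(),np.median(g[m],0))
E
```

```text
t 1.35 F s,y,out [-1.1 -0.1 -0.1] op 0.002568006049072921
at [-60.6  -0.8 229.1] shift [40.8 -1.  79. ] rot [ 0.   0.1 -0.2]
0.9865051020408163
red [ 415   54   92  108 3301] [  21.9 -255.7 -106.7] [ -45. -329. -188.] [ 119. -130.  138.]
red [299 196  12  17 173] [-80.8 -26.2  28.6] [-91. -33.   6.] [-75. -20.  31.]
red [371 245  31  19 326] [-164.4 -147.   -18.1] [-176. -168.  -27.] [-28. -31. 300.]
yellow [430   0  17   5  72] [ 186.3 -232.7 -144.8] [ 183. -245. -157.] [ 192. -227. -141.]
yellow [450   0  23   5  75] [ 188.1 -266.  -150.3] [  85. -496. -564.] [ 326. -123.  143.]
yellow [474  38  17  18  91] [ 114.7 -289.4 -103.8] [  56. -521. -470.] [ 218. -137.  144.]
yellow [476  53  23  21 308] [  92.8 -288.9  -91.5] [  80. -530. -496.] [ 186. -280.  -84.]
yellow [448  55  13   5  48] [ 104.3 -250.3 -107. ] [ 101. -258. -112.] [ 107. -244. -101.]
yellow [454  57  21  20 282] [  87.5 -255.8  -88.1] [  76. -290. -124.] [ 101. -248.  -80.]
yellow [483  71  23  20 311] [  67.5 -293.9  -76.7] [  56. -539. -483.] [ 137. -286.  -69.]
yellow [461  75  21  20 292] [  62.3 -261.1  -73.5] [  51. -284. -123.] [  80. -253.  -65.]
yellow [467  89  47  24 624] [  39.6 -292.4  -60.5] [  26. -550. -463.] [  94. -259.  -50.]
yellow [475 108  48  24 646] [  14.7 -297.3  -45.6] [   0. -559. -387.] [  48. -264.  -37.]
yellow [ 121  114   46   43 1515] [ -2.2 179.5 -28.8] [ -29.  154. -141.] [ 24. 210. -14.]
yellow [254 123  52  19 964] [ 2.5  1.7 72.2] [ -6. -23.  62.] [11. 27. 82.]
blue [  467     0    93   284 14090] [  33.5 -560.3 -332.1] [-357. -626. -552.] [329. -78. 296.]
blue [ 185   78  191   86 4940] [-6.5  8.3 81.5] [-25. -88.  10.] [60. 92. 96.]
orange [212 175  22   6 125] [-51.3  71.3  16.1] [-54.  59.   2.] [-48.  87.  19.]
orange [327 175  22   6 108] [-50.9 -66.9  16.2] [-55. -80.  12.] [-49. -54.  18.]
1102 [-63.12602038  53.0697103    1.46389554]
```

View pics/w1.png

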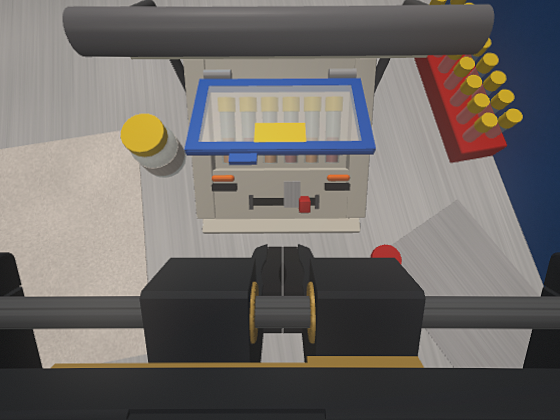

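The wrist picture shows the lid open about 0.8 rad with the tab at (280,133), the knob at (305,204) and the orange catches at (223,178) and (338,178). All of this agrees with the model to within 2 mm. I'll approach above the tab next.

Call:
{"fn": "move_arm", "kwargs": {"motion": [[20,-2,35,0,0,0,1],[40,-3,75,0,0,0,1],[50,-3,110,0,0,0,1],[54,-3,138,0,0,0,1],[54,-3,138,0,0,0,1]]}}

```text
clock: 2.02
tool_pos: [0.6041, -0.0426, 0.1846]
eef_rot: [0.741, 0.62, 0.197, -0.168]
contact_force: [-0.5, -0.2, 0.2]
opening: 0.007
finger_force: 0.0
```

```bash
python3 g.py -8 2 75
```

```text
t 2.025 F s,y,out [-0.1  0.4  0.3] op 0.007395388379872864
at [-7.2  4.5 90.3] shift [-0.8  2.5 15.3] rot [-0.2  0.1 -0.1]
```

Call:
{"fn": "move_arm", "kwargs": {"motion": [[-2,2,10,0,0,0,1],[-4,2,18,0,0,0,1],[-7,2,28,0,0,0,1],[-12,2,36,0,0,0,1],[-16,2,43,0,0,0,1]]}}

```text
clock: 2.65
tool_pos: [0.6088, -0.0368, 0.1402]
eef_rot: [0.741, 0.619, 0.198, -0.166]
contact_force: [0.6, -0.6, 0.1]
opening: 0.007
finger_force: 0.1
```

```bash
python3 g.py -27 2 26
```

```text
t 2.65 F s,y,out [-0.3 -0.7  0.3] op 0.00687217598330824
at [-23.8   0.8  48.6] shift [-3.2 -1.2 22.6] rot [ 0.   0.1 -0.1]
```

```bash
cat > w.py <<'E'
import sys
from h import *
from plant import eyes
s=eyes.snapshot("wrist");cv2.imwrite(sys.argv[1],s["frame"][:,:,::-1])
g=face(cloud(s));M=masks(s)
for k in ("blue","yellow","red","orange"):
    N,L,st,ce=cv2.connectedComponentsWithStats((M[k]&(s["z_map"]>0)&(abs(g[...,1])<100)&(abs(g[...,0])<120)&(abs(g[...,2])<110)).astype(np.uint8))
    for i in range(1,N):
        if st[i,4]>=30: q=g[L==i];print(k,st[i],*[np.percentile(q,p,axis=0).round(1) for p in (2,50,98)])
E
python3 w.py pics/w2.png
```

```text
blue [  113   101   337   191 14139] [-37.9 -86.9  11.8] [36.6  1.9 20.5] [57.4 91.2 50.3]
blue [282 272   2  19  32] [-30.1   1.1  67.3] [-25.3   1.6  68.6] [-21.1   1.6  69.4]
yellow [ 236  224   91   48 2495] [-23.3 -21.9  37.9] [-14.   2.  41.] [-7.3 26.1 58.2]
```

View pics/w2.png

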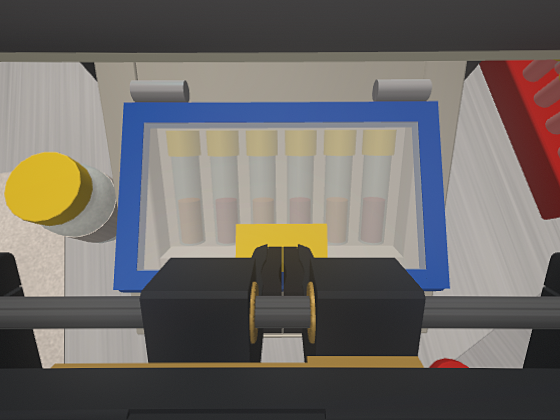

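The picture shows the tips on the tab at (282,245), with the lid swung down to roughly 0.4 rad. I'll carry on down.

Call:
{"fn": "move_arm", "kwargs": {"motion": [[-1,-1,6,0,0,0,1],[-2,-1,12,0,0,0,1],[-3,-1,17,0,0,0,1],[-3,-1,22,0,0,0,1],[-3,-1,25,0,0,0,1]]}}

```text
clock: 3.32
tool_pos: [0.6097, -0.0268, 0.1174]
eef_rot: [0.741, 0.62, 0.198, -0.166]
contact_force: [-0.5, -0.7, -0.2]
opening: 0.005
finger_force: 0.1
```

Call:
{"fn": "move_arm", "kwargs": {"motion": [[0,0,1,0,0,0,1],[0,0,2,0,0,0,1],[0,0,3,0,0,0,1],[0,0,3,0,0,0,1]]}}

```text
clock: 3.82
tool_pos: [0.61, -0.0256, 0.1151]
eef_rot: [0.741, 0.619, 0.198, -0.165]
contact_force: [-0.2, -0.0, 0.2]
opening: 0.006
finger_force: 0.0
```

```bash
python3 g.py -27 2 18
```

```text
t 3.825 F s,y,out [0.  0.2 0.2] op 0.006378366408360938
at [-26.6   1.6  21.2] shift [-0.4 -0.4  3.2] rot [ 0.1  0.1 -0.1]
```

Call:
{"fn": "move_arm", "kwargs": {"motion": [[0,0,1,0,0,0,1],[0,0,2,0,0,0,1],[0,0,2,0,0,0,1]]}}

```text
clock: 4.2
tool_pos: [0.6103, -0.0253, 0.1144]
eef_rot: [0.742, 0.619, 0.198, -0.165]
contact_force: [-2.8, -3.1, 8.7]
opening: 0.004
finger_force: 4.8
```

Call:
{"fn": "move_arm", "kwargs": {"motion": [[0,0,1,0,0,0,1],[0,0,2,0,0,0,1],[0,0,2,0,0,0,1]]}}

```text
clock: 4.58
tool_pos: [0.6104, -0.0244, 0.1123]
eef_rot: [0.742, 0.619, 0.198, -0.165]
contact_force: [-1.9, -3.0, 7.1]
opening: 0.009
finger_force: 3.8
```

```bash
python3 g.py -27 2 15;python3 w.py pics/w3.png
```

```text
t 4.575 F s,y,out [0.7 1.4 7.8] op 0.008934374323146015
at [-26.9   1.4  18.2] shift [-0.1 -0.6  3.2] rot [ 0.1  0.1 -0.1]
blue [   92    92   379   204 18044] [-42.9 -86.8  10.9] [45.5  1.  13. ] [55.9 91.1 19.9]
yellow [ 235  235   96   47 1592] [-25.3 -22.1  16.5] [-17.6   2.2  17.8] [-13.3  26.3  37.8]
```

Riding over the catch at 8 N, and past the peak as the force is falling.

Call:
{"fn": "move_arm", "kwargs": {"motion": [[0,0,1,0,0,0,1],[0,0,2,0,0,0,1],[0,0,2,0,0,0,1]]}}

```text
clock: 5.0
tool_pos: [0.6105, -0.0232, 0.1097]
eef_rot: [0.742, 0.619, 0.198, -0.165]
contact_force: [-1.5, -2.8, 1.7]
opening: 0.004
finger_force: 1.0
```

```bash
python3 g.py -27 2 15;python3 w.py pics/w4.png
```

```text
t 5.0 F s,y,out [-1.8  0.9  3. ] op 0.0037061164459074062
at [-27.1   1.5  15.3] shift [ 0.1 -0.5  0.3] rot [ 0.1  0.1 -0.1]
blue [   89    91   386   205 18539] [-43.2 -86.7  10.6] [45.5  1.5 12.5] [55.8 91.1 16.7]
yellow [ 235  235   96   47 1558] [-25.5 -22.   14. ] [-17.8   1.8  15.3] [-13.5  26.2  34.8]
```

Call:
{"fn": "move_arm", "kwargs": {"motion": [[0,0,1,0,0,0,1],[0,0,2,0,0,0,1],[0,0,2,0,0,0,1]]}}

```text
clock: 5.42
tool_pos: [0.6106, -0.021, 0.1081]
eef_rot: [0.741, 0.62, 0.198, -0.166]
contact_force: [-0.7, -0.4, -0.2]
opening: 0.004
finger_force: 0.0
```

```bash
python3 g.py -27 2 15;python3 w.py pics/w5.png
```

```text
t 5.425 F s,y,out [-0.5  0.7  0.1] op 0.004264093588621702
at [-26.1   1.8  12.8] shift [-0.9 -0.2 -2.2] rot [ 0.   0.1 -0.1]
blue [   87    93   392   203 18527] [-42.9 -86.7  10.2] [45.6  1.9 11.5] [55.7 91.2 12.8]
yellow [ 236  237   95   45 1382] [-25.2 -22.   10.4] [-17.6   2.1  11.6] [-13.7  26.3  32.2]
```

The lid snapped home: the tab is at its shut height and the force is zero. I'll back off and move to the -y side of the knob.

Call:
{"fn": "move_arm", "kwargs": {"motion": [[0,0,-20,0,0,0,1],[0,0,-40,0,0,0,1],[-25,30,-40,0,0,0,1],[-55,62,-40,0,0,0,1],[-55,62,-40,0,0,0,1]]}}

```text
clock: 6.1
tool_pos: [0.6608, -0.1028, 0.1134]
eef_rot: [0.743, 0.618, 0.198, -0.164]
contact_force: [-0.8, 0.1, -0.8]
opening: 0.003
finger_force: 0.0
```

```bash
python3 g.py -81 -60 12;python3 w.py pics/w6.png
```

```text
t 6.1 F s,y,out [-0.4  0.8 -0.7] op 0.0034876523846247517
at [-85.5 -62.   53.3] shift [ 4.6 -2.1 41.3] rot [ 0.2  0.2 -0.4]
blue [    0     0   329   197 14462] [-56.2 -86.6   8.1] [-8.2 13.2 11.3] [48.2 90.9 12.8]
yellow [ 134  121   86   44 3535] [-38.9 -21.9  10.1] [-26.3   2.1  11.5] [-14.5  26.   12.8]
red [214 217  28  35 810] [-89.9 -34.1   6.9] [-80.  -28.1  28.6] [-75.6 -20.9  30.4]
orange [ 45 179  47  13 523] [-54.8  58.2  12. ] [-51.3  70.2  16.1] [-48.4  83.1  17.8]
orange [271 178  43  12 460] [-54.6 -80.2  13.6] [-51.1 -67.7  16. ] [-48.3 -55.3  17.7]
```

View pics/w6.png

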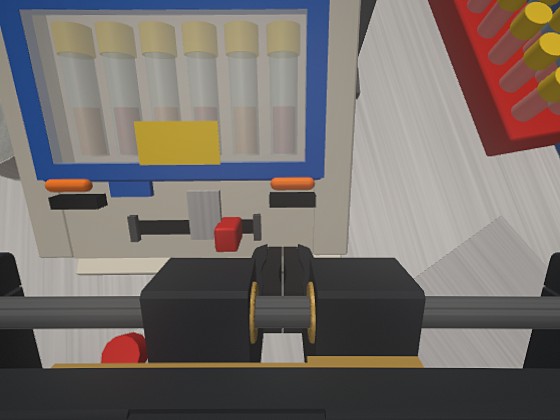

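The picture shows the lid shut, the knob at (228,234), the bolt up-slope of it and a low slot end at (257,227). The tips are clear on the knob's -y side, so I'll go down to 16 mm.

Call:
{"fn": "move_arm", "kwargs": {"motion": [[4,-2,10,0,0,0,1],[4,-2,20,0,0,0,1],[4,-2,29,0,0,0,1],[4,-2,37,0,0,0,1],[4,-2,37,0,0,0,1]]}}

```text
clock: 6.78
tool_pos: [0.6611, -0.0767, 0.0846]
eef_rot: [0.741, 0.62, 0.198, -0.166]
contact_force: [-0.7, -0.6, 0.1]
opening: 0.004
finger_force: 0.0
```

```bash
python3 g.py -81 -50 16
```

```text
t 6.775 F s,y,out [-0.6  0.6  0.4] op 0.004030983947914688
at [-77.6 -57.7  15.5] shift [-3.4 -7.7 -0.5] rot [-0.   0.1 -0.1]
```

Call:
{"fn": "move_arm", "kwargs": {"motion": [[-3,-7,0,0,0,0,1],[-3,-14,0,0,0,0,1],[-3,-21,0,0,0,0,1],[-3,-28,0,0,0,0,1],[-3,-35,0,0,0,0,1]]}}

```text
clock: 7.4
tool_pos: [0.6266, -0.0744, 0.0839]
eef_rot: [0.742, 0.619, 0.198, -0.165]
contact_force: [2.4, -1.8, -0.3]
opening: 0.004
finger_force: 1.4
```

```bash
python3 g.py -81 10 16;python3 w.py pics/w7.png
```

```text
t 7.4 F s,y,out [-1.3 -2.7  0.5] op 0.004474378899567503
at [-81.2 -23.3  16.8] shift [  0.2 -33.3   0.7] rot [ 0.1  0.2 -0.1]
blue [   17     0   414   219 16582] [-56.2 -86.9   8. ] [-30.2  17.3  11.3] [37.3 91.2 12.7]
yellow [ 180  128  103   53 5291] [-39.1 -21.8  10.1] [-26.3   2.   11.5] [-14.4  26.   12.8]
red [228 243  29  15 344] [-76.5  -7.5   6. ] [-75.8  -1.7  16.8] [-75.2   4.4  26. ]
orange [343 197  54  14 710] [-54.4 -79.6  13. ] [-50.8 -67.   16.1] [-48.  -54.8  17.7]
orange [ 70 198  56  15 786] [-55.1  58.4  12.5] [-51.2  70.3  16. ] [-48.2  83.3  17.8]
```

Call:
{"fn": "move_arm", "kwargs": {"motion": [[0,-3,0,0,0,0,1],[0,-6,0,0,0,0,1],[0,-9,0,0,0,0,1],[0,-12,0,0,0,0,1],[0,-12,0,0,0,0,1]]}}

```text
clock: 8.07
tool_pos: [0.6144, -0.0712, 0.0839]
eef_rot: [0.741, 0.62, 0.198, -0.166]
contact_force: [0.9, -1.9, 0.3]
opening: 0.007
finger_force: 0.9
```

Call:
{"fn": "move_arm", "kwargs": {"motion": [[0,-2,0,0,0,0,1],[0,-4,0,0,0,0,1],[0,-4,0,0,0,0,1]]}}

```text
clock: 8.45
tool_pos: [0.6106, -0.0705, 0.0839]
eef_rot: [0.741, 0.62, 0.198, -0.166]
contact_force: [3.0, -1.7, 0.7]
opening: 0.007
finger_force: 1.0
```

```bash
python3 g.py -81 10 16;python3 w.py pics/w8.png
```

```text
t 8.45 F s,y,out [-0.6 -3.3  1.2] op 0.00694891126010124
at [-80.4  -6.9  16.2] shift [ -0.7 -16.9   0.2] rot [ 0.   0.1 -0.1]
blue [   55     0   414   220 16509] [-53.9 -86.9   8.3] [-28.9  12.4  11.3] [38.1 91.2 12.7]
yellow [ 214  130  103   53 5243] [-39.1 -21.8  10.2] [-26.4   2.2  11.4] [-14.5  25.9  12.8]
red [228 244  29  14 311] [-77.5   9.2   1.3] [-75.9  15.1  14.6] [-75.3  20.8  23.1]
orange [375 199  55  15 737] [-54.8 -79.5  13. ] [-51.  -66.4  16. ] [-48.1 -54.7  17.7]
orange [102 200  56  15 767] [-55.2  58.7  13.1] [-51.2  70.7  16.1] [-48.3  83.4  17.8]
```

Call:
{"fn": "move_arm", "kwargs": {"motion": [[0,-2,0,0,0,0,1],[0,-4,0,0,0,0,1],[0,-4,0,0,0,0,1]]}}

```text
clock: 8.88
tool_pos: [0.6067, -0.0698, 0.0839]
eef_rot: [0.741, 0.62, 0.198, -0.166]
contact_force: [2.5, -1.3, 0.9]
opening: 0.005
finger_force: 1.0
```

Call:
{"fn": "move_arm", "kwargs": {"motion": [[0,-1,0,0,0,0,1],[0,-2,0,0,0,0,1],[0,-2,0,0,0,0,1]]}}

```text
clock: 9.25
tool_pos: [0.6049, -0.0696, 0.0839]
eef_rot: [0.741, 0.62, 0.198, -0.166]
contact_force: [2.0, -0.8, -0.1]
opening: 0.007
finger_force: 1.1
```

```bash
python3 g.py -81 10 16;python3 w.py pics/w9.png
```

```text
t 9.25 F s,y,out [-0.4 -2.1  0.1] op 0.007300709305732228
at [-80.4  -1.1  16.3] shift [ -0.6 -11.1   0.3] rot [ 0.   0.1 -0.1]
blue [   69     0   413   220 16442] [-53.4 -86.9   8.2] [-28.9  11.5  11.3] [38.  91.2 12.7]
yellow [ 226  130  102   53 5200] [-39.  -21.7  10.2] [-26.2   2.4  11.4] [-14.5  25.9  12.8]
red [228 244  29  14 308] [-76.6  15.    5.4] [-75.8  20.8  14.9] [-75.3  26.7  23.3]
orange [386 198  56  16 739] [-54.7 -79.5  13. ] [-51.  -66.8  16. ] [-48.1 -54.6  17.7]
orange [113 200  56  15 737] [-54.8  58.8  13. ] [-51.2  70.8  16.1] [-48.3  83.9  17.7]
```

Call:
{"fn": "move_arm", "kwargs": {"motion": [[0,-1,0,0,0,0,1],[0,-2,0,0,0,0,1],[0,-2,0,0,0,0,1]]}}

```text
clock: 9.68
tool_pos: [0.604, -0.0695, 0.084]
eef_rot: [0.742, 0.619, 0.199, -0.165]
contact_force: [5.1, 0.2, -1.3]
opening: 0.003
finger_force: 2.4
```

Call:
{"fn": "move_arm", "kwargs": {"motion": [[0,-1,0,0,0,0,1],[0,-1,0,0,0,0,1]]}}

```text
clock: 9.93
tool_pos: [0.6039, -0.0695, 0.0841]
eef_rot: [0.742, 0.619, 0.199, -0.164]
contact_force: [6.7, -0.5, -2.6]
opening: 0.004
finger_force: 3.2
```

Call:
{"fn": "move_arm", "kwargs": {"motion": [[0,-1,0,0,0,0,1],[0,-1,0,0,0,0,1]]}}

```text
clock: 10.18
tool_pos: [0.6038, -0.0695, 0.0841]
eef_rot: [0.742, 0.619, 0.2, -0.163]
contact_force: [8.5, -0.0, -3.9]
opening: 0.004
finger_force: 3.9
```

The end stop is reached: the force is rising and the tip has stopped moving. I'll back off, then lift clear.

Call:
{"fn": "move_arm", "kwargs": {"motion": [[0,5,0,0,0,0,1],[0,12,0,0,0,0,1],[0,12,-20,0,0,0,1],[0,12,-50,0,0,0,1],[-20,12,-80,0,0,0,1]]}}

```text
clock: 10.8
tool_pos: [0.6022, -0.1255, 0.1446]
eef_rot: [0.74, 0.621, 0.198, -0.167]
contact_force: [0.6, -0.5, 0.8]
opening: 0.009
finger_force: 0.0
```

Call:
{"fn": "move_arm", "kwargs": {"motion": [[0,0,-20,0,0,0,1],[0,0,-40,0,0,0,1],[0,0,-40,0,0,0,1],[0,0,-40,0,0,0,1]]}}

```text
clock: 11.3
tool_pos: [0.5984, -0.1463, 0.1771]
eef_rot: [0.741, 0.62, 0.197, -0.166]
contact_force: [0.6, 0.8, 0.4]
opening: 0.007
finger_force: 0.0
```

```bash
python3 g.py -81 10 16;python3 w.py pics/w10.png
```

```text
t 11.3 F s,y,out [ 1.  -0.5 -0.1] op 0.006716904015897787
at [-100.2   -8.2  135.4] shift [ 19.3 -18.  119.4] rot [-0.1  0.1 -0.1]
blue [ 156   10  229  150 9403] [-51.2 -86.5   8.9] [23.4  5.  11.4] [55.3 90.7 12.9]
yellow [ 242  105   58   31 1769] [-39.  -21.2   9.9] [-26.5   2.2  11.5] [-14.4  25.8  13. ]
red [241 177  17  21 314] [-90.4  15.5   9.7] [-81.6  21.7  29.1] [-76.   27.9  30.5]
orange [177 147  31   8 235] [-55.   59.   13.9] [-51.5  70.9  16.2] [-48.9  83.6  17.8]
orange [336 146  31   8 237] [-54.4 -79.5  12.8] [-51.6 -67.1  15.9] [-48.4 -55.2  17.7]
```

View pics/w10.png

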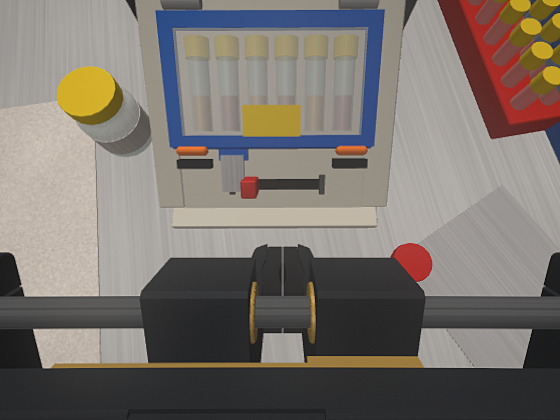

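The picture shows the lid shut, the knob at (250,187) at the end of its slot with the bolt over the blue lip at (233,160), and the gripper clear of everything.

```bash
python3 -c "
from plant import finish_job
print(finish_job())"
```

```text
the job is handed in; nothing more can be done
None
```

The lid is snapped shut, the lock knob is at its end stop with the bolt over the lid's lip, the arm is clear and touching nothing, and the job is handed in; no verdict came back.

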